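# Fit the plain insert in the vegetable slicer and lock it down

## Task

Take the plain slicing insert (the one without teeth) out of the rack and lay it flat, blade side up, in the empty seat of the vegetable slicer, with its back notch over the locating pin so that it sits fully down. Then swing the hold-down bar right down onto it and turn the latch fully in over the bar. Leave the two toothed inserts in the rack and everything else standing where it is.

Things in the scene. Friction and masses are not known exactly. Their poses are not given: they have to be found in the camera images.
- slicer: Tabletop vegetable slicer of brushed steel, fixed, 236 x 144 mm on plan, decks 44 mm high. Origin on the worktop under the middle of the insert seat; z up. Long feed deck to -x (to -150 mm), short run-off deck to +x (to +86 mm), the seat sunk between them. The hold-down bar is hinged at the +y end and, closed, lies over the back (+x) strip of the seat.
- seat (a point): Middle of the seat at the height of its ledges, 36 mm up; axes as the slicer's. Pocket 60 (x) x 120 (y) x 8 mm deep; ledges only at |y| 34 to 60 mm, the middle is open down to the worktop; both decks have finger cut-outs (|y| under 22 mm, out to |x| = 54 mm).
- pin_tip (a point): Top of the single locating pin (6 mm thick, standing 7 mm up from the ledge, pointed top), at x = +21, y = -36 mm of the seat.
- bar_hinge (a point): On the hinge axis of the hold-down bar, at x = +18, y = +72 mm of the slicer, 49.5 mm up; the axis runs along the slicer's x.
- bar (a joint): Angle of the hold-down bar, rad: 0 = level on the insert, pointing to the slicer's -y; grows as it is lifted (1.57 = upright, stop at 1.9). Stiff hinge (0.25 N m friction): it stays where it is left. Steel, 16 mm wide (x), 8 mm thick.
- bar_grip (a point): Centre of the barrel grip at the free end of the bar: black, 18 mm thick, 24 mm long along the slicer's x, 166 mm from the hinge axis.
- latch_axis (a point): On the upright axis of the latch, at x = +46, y = -66 mm of the slicer, 60 mm up.
- latch (a joint): Angle of the swing latch about its upright axis, rad: 0 = fully in, at its stop, the arm pointing to the slicer's -x across the top of the closed bar; grows clockwise from above as it turns out (1.57 = pointing to the slicer's +y; stop at 1.7). Light friction; stays where left. In, it holds the bar down, or stops it above.
- latch_knob (a point): Top centre of the latch's round upright knob: black, 14 mm thick, 29 mm high above the arm, 28 mm from the latch axis, its top 89 mm over the worktop.
- rack: Steel rack, fixed, 156 x 124 mm on plan; three inserts stand on edge in upright slots (11 mm wide, in its two end walls only, which are 42 mm high), 50 mm apart, at x = -50, 0 and +50 mm. Floor 6 mm over the worktop. Origin on the worktop under its middle, slots running along its y.
- plain_insert: Plain slicing insert: flat grey plate 56 (z) x 110 (y) x 8 mm (x), 0.1 to 0.2 kg, with a straight steel blade on its +x face and no teeth. It starts on edge in a rack slot, axes as the rack's: z up to its notched back rim, 62 mm over the worktop; its origin is in the middle of the front rim, which is down. Fitted, its x points up and its z along the slicer's x.
- insert_under (a point): Middle of the plain insert's underside, the face away from the blade (x = -4, y = 0, z = +28 mm of the insert); fitted, it lies at the point seat.
- insert_notch (a point): Where the pin must come in the plain insert: in the notch of its back rim, on the underside (x = -4, y = +36, z = +49 mm of the insert). The notch is 9.5 mm wide and 14 mm deep, open to the back rim.
- coarse_insert: Insert of the same outline with 5 upright teeth 14 mm high on its +x face before the blade; origin and axes as the plain one's. Stays in the rack.
- fine_insert: Insert of the same outline with 11 upright teeth 14 mm high on its +x face before the blade; origin and axes as the plain one's. Stays in the rack.
- salt: Salt shaker, 45 mm thick, 86 mm high, origin under its middle. Bystander.
- ramekin: White ramekin, 84 mm across, 42 mm high, origin under its middle. Bystander.
- garlic: Garlic bulb, 47 mm across, 49 mm high, origin under its middle. Bystander.
- mill: Wooden pepper mill, 58 mm thick, 170 mm high, origin under its middle. Bystander.
- timer: Grey wind-up kitchen timer with a dial, 65 x 66 mm on plan, 70 mm high, origin under its middle. Bystander.

How it is judged:
On the way, in this order (a step that is already met when the one before it is completed fails the run):
1. The plain insert sits fully down in the seat, notch over the pin, with the bar still up (horizontal distance between insert_notch and pin_tip below 0.004 m and x of insert_under in the frame of seat between -0.004 and 0.004 m and z of insert_under in the frame of seat between -0.0015 and 0.0015 m and angle between the z axis of plain_insert and the x axis of slicer, either way round below 0.06 rad and angle between plain_insert's own x axis and vertical below 0.04 rad and value of joint bar above 0.5 rad), for 0.2 s.
2. The hold-down bar lies on the seated insert, with the latch still out (horizontal distance between insert_notch and pin_tip below 0.004 m and x of insert_under in the frame of seat between -0.004 and 0.004 m and z of insert_under in the frame of seat between -0.0015 and 0.0015 m and angle between the z axis of plain_insert and the x axis of slicer, either way round below 0.06 rad and angle between plain_insert's own x axis and vertical below 0.04 rad and value of joint bar below 0.035 rad and value of joint latch above 0.6 rad), for 0.1 s.
At the end, for the whole second after the job is handed in: The plain insert lies at rest, blade up, flat on the seat's ledges (within 1.5 mm in height, 4 mm in position and 0.06 rad in direction) with its notch over the pin; the bar lies on it (under 0.035 rad) and the latch is turned in over the bar (under 0.18 rad) (horizontal distance between insert_notch and pin_tip below 0.004 m and x of insert_under in the frame of seat between -0.004 and 0.004 m and z of insert_under in the frame of seat between -0.0015 and 0.0015 m and angle between the z axis of plain_insert and the x axis of slicer, either way round below 0.06 rad and angle between plain_insert's own x axis and vertical below 0.04 rad and value of joint bar below 0.035 rad and value of joint latch below 0.18 rad and linear speed of plain_insert below 0.01 m/s); the robot touches nothing.
It fails at once if A toothed insert is taken from or shifted in the rack (over 15 mm) (distance of any of coarse_insert, fine_insert from where it was at the start of the episode above 0.015 m).
It fails at once if A bystander is shifted (over 25 mm) or tipped (distance of any of timer, salt, ramekin, garlic, mill from where it was at the start of the episode above 0.025 m or angle between any of salt, mill, ramekin, timer's own z axis and vertical above 0.5 rad).
It also fails if it takes over 72 s, if anything falls off the work surface, if the arm or the gripper's body presses on something with over 40 N, if the wrist force passes 120 N, or if a joint passes its speed limit or range.

## Robot

A 7-joint arm with a two-finger parallel gripper is mounted at the origin on a cart in front of the work surface, level with it; the furniture and walls round the work are solid. World frame = base frame: x ahead of the robot, y to its left, z up, the work surface at z = 0. Lengths are in m, angles in rad, forces in N, time in s.
With the tool pointing down it reaches from about 0.425 to 0.925 m from the base axis. Payload 6.8 kg.
Tool frame: the origin (TCP) lies at the very end of the fingers, on their centre line; the grasp point (between the pads) lies 19 mm behind it; z points along the fingers, y is the line along which they close (so a half turn about z gives the same grasp; the last joint's range is limited). The gripper opens to 85 mm and grips with 20 to 120 N. Pads are 22 mm wide; open, the fingers measure 114 mm over their backs; the gripper's body (76 mm by 85 mm) begins 54 mm behind the grasp point. The pads swing forward as they close: fully open they stand 13 mm farther back than shut.
Start: joints at [-1.399, 0.477, 0.022, 1.555, -0.011, 1.109, -0.083], TCP at [0.186, 0.649, 0.231] pointing down, gripper open.
Joint ranges: [-2.96, 2.96], [-0.34, 2.1], [-1.41, 1.46], [0.24, 2.44], [-1.37, 4.51], [0.17, 1.92], [-2.96, 2.96]. Speed limits (rad/s): [2.39, 2.39, 3.14, 3.14, 3.14, 3.14, 3.14].

## Interface

Orientations are given as a unit quaternion [w, x, y, z].
In Python, from station import bot, eyes, workorder, get_obs gives the robot as it stands (bot), with the cameras (eyes), the job (workorder) and the readings as plain functions.
- The arm moves only by the tool nudge_tcp, called after "Call:" by a JSON object that holds its "api" and its "payload". Schema: {"type":"object","properties":{"moves":{"type":"array","items":{"type":"number"},"minItems":5,"maxItems":100},"force":{"type":"number"},"only":{"type":"string"},"quiet":{"type":"boolean"},"lines":{"type":"string"}},"required":["moves"],"additionalProperties":false}. moves is one flat list of numbers that holds 1 to 20 rows one after another, with no inner brackets; each row has 5 numbers: dx, dy, dz in shares of the most that a row can go, 1 being 50 mm, then a turn about the tool's z in shares of 2 rad (1.0 is 2 rad), then the opening from 0.0 (shut) to 1.0 (fully open); each row shifts and turns the commanded pose from where the row before left it, along the tool's axes as they then stand; what a row does not reach is not made up. A row lasts 1/10 s, in which the tool goes at most 0.05 m and 0.15 rad, less where a joint would pass 70% of its speed; a pose out of reach is approached as far as the arm can. The fingers move at their own pace and stop on an object; force is the grip in N (left out, the last holds). Time passes only in rows, so rows that do not move let the fingers close. The tool returns the time, the measured TCP pose, the force, the opening and the grip force at its end. only (a regular expression) keeps the lines of the reply that match it, lines (a string "A,B") keeps lines A to B, and quiet returns only ok. A shift or turn number past 1, either way, is cut back to 1. Input that does not fit is refused with a message, and nothing moves.
- get_obs(): the state, without advancing time (a new reading comes with each control period).
- eyes.read_camera(name): name is "scene" or "top" or "wrist"; returns the picture (384x512x3 uint8, blue, green, red); there is no depth.
- eyes.camera_info(name): a dict with "vertical_fov" (degrees; the focal length in pixels is half the picture's height over the tangent of half this angle, whatever the lens; pixels are square), "cx", "cy" (the principal point, pixels), "view" (4x4, takes a point from world to camera coordinates); the wrist camera has in their place "hand_eye" (4x4, takes a point from camera to tool coordinates, whose origin is the TCP and whose axes are the flange's). Camera axes: x right, y up, looking along -z (the intrinsics and any distortion apply to the point x, -y, -z); pixel columns grow to the right and rows downward; lengths in m; the calibration is good to about 2 mm. A picture is of the moment at which its call begins: read the wrist's pose just before it. camera_info takes no time and is no camera call.
- workorder.hand_in(): hands the job in; it is judged then, once.
The state is a dict: "t": time; "q": joint angles; "joint_vel": joint speeds; "joint_torque": joint torques, N m; "eef_pos": TCP position; "tool_rot": TCP orientation; "contact_force": force on the tool from outside, world axes, zero at the start; "torque": the same for the moment, N m; "gripper_width": opening from 0.0 (shut) to 1.0 (fully open); "grasp_force": force on a finger pad.
Only numpy, scipy, OpenCV 4.12 (cv2) and the standard library are available. Lean on these libraries where they do the work, as an engineer would, in place of code of your own. Each camera call takes 0.05 s, during which the arm holds its last target. There are 200 camera calls.

## Working session

There is one attempt and no reset: what is moved stays moved. The work goes in short steps, Python scripts to look and compute and a tool call to move; the robot and the scene stay as the last step left them, time stands still between calls to the robot, and variables do not carry over. Pictures are saved under pics/ and viewed, at most 10 in all, crops included, and the job is handed in when it is done.

```bash
ls; mkdir -p pics; python3 - <<'E'
from station import bot, eyes, workorder, get_obs
import cv2
for n in ("scene","top","wrist"):
    c=eyes.camera_info(n); print(n,c)
o=get_obs(); print(o)
ims=[eyes.read_camera(n) for n in ("scene","top","wrist")]
for n,i in zip("stw",ims): cv2.imwrite(f"pics/{n}0.png",i)
cv2.imwrite("pics/top_a.png",cv2.resize(ims[1],(800,600),interpolation=cv2.INTER_CUBIC))
cv2.imwrite("pics/scene_a.png",cv2.resize(ims[0],(800,600),interpolation=cv2.INTER_CUBIC))
E
```

```text
pics
station.py
scene {'vertical_fov': 51.853401203259395, 'cx': 253.41291782054964, 'cy': 196.89438919792255, 'view': array([[ 0.8154031 , -0.57871809, -0.01425346, -0.40971141],
       [ 0.45772448,  0.62946036,  0.6279076 , -0.32645419],
       [-0.3544095 , -0.51852196,  0.77815737, -0.9440618 ],
       [ 0.        ,  0.        ,  0.        ,  1.        ]])}
top {'vertical_fov': 51.24943917189241, 'cx': 250.31070030836702, 'cy': 190.22919293907873, 'view': array([[ 0.17046673, -0.98534925,  0.00528667, -0.02228058],
       [ 0.96170174,  0.16753959,  0.21693374, -0.51681856],
       [-0.21464123, -0.03189578,  0.97617201, -0.97400208],
       [ 0.        ,  0.        ,  0.        ,  1.        ]])}
wrist {'vertical_fov': 58.41890598891483, 'cx': 258.6189257868085, 'cy': 190.94730528816143, 'hand_eye': array([[-4.25361918e-04,  9.59642102e-01,  2.81223852e-01,
         7.05977172e-02],
       [ 9.99999873e-01,  4.84381489e-04, -1.40354403e-04,
         8.82915337e-04],
       [-2.70909622e-04,  2.81223757e-01, -9.59642186e-01,
        -1.43197495e-01],
       [ 0.00000000e+00,  0.00000000e+00,  0.00000000e+00,
         1.00000000e+00]])}
{'t': 0.0, 'q': array([-1.39911258,  0.47778301,  0.02233483,  1.55646505, -0.01149698,
        1.10928752, -0.08311576]), 'joint_vel': array([-0.00100659, -0.00018809,  0.00108323, -0.00032272,  0.0007337 ,
       -0.00013281,  0.00061365]), 'joint_torque': array([-1.58510793e-04, -5.96447110e+01,  1.60810445e+00, -2.81196070e+01,
        1.24439568e-02,  9.25263186e-03, -3.09473978e-05]), 'eef_pos': array([0.18624799, 0.648177  , 0.23033134]), 'tool_rot': array([-5.93188353e-05,  1.39430338e-01,  9.90231467e-01, -9.05459173e-04]), 'contact_force': array([ 0.10869858, -0.29692818,  0.59978614]), 'torque': array([-0.00177391,  0.02670494, -0.03702672]), 'grasp_force': 0.0, 'gripper_width': 0.9999090000622494}
```

View pics/top_a.png

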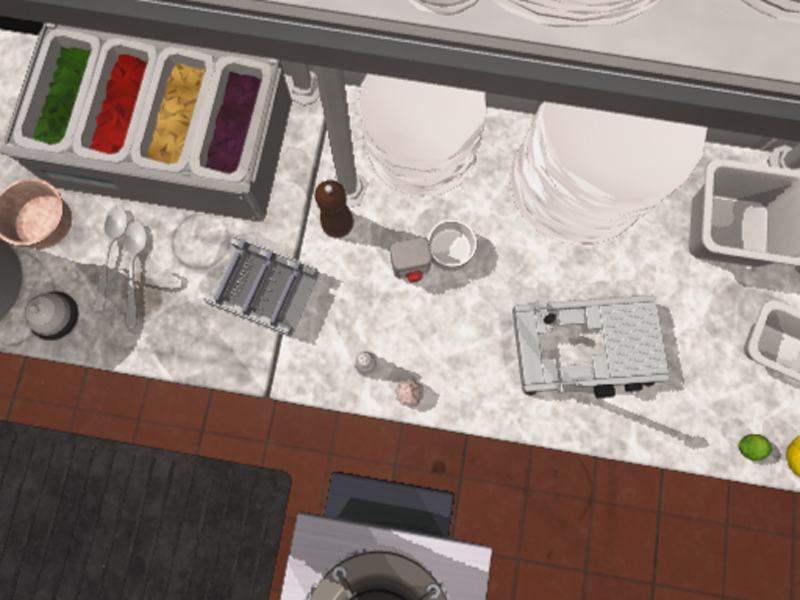

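View pics/scene_a.png

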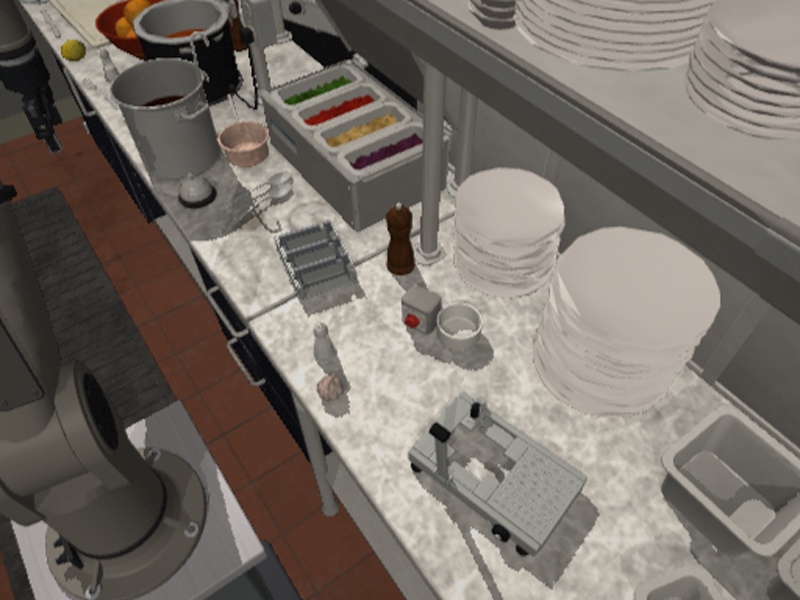

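Top view: the rack is at about (262,285), the slicer at about (590,345) with its feed deck to the right (world -y) and the latch knob at (549,318). In the scene view the bar stands upright with its grip at (440,432). I'll get rough positions from these, then look with the wrist camera.

```bash
cat > h.py <<'E'
import numpy as np, cv2
from scipy.spatial.transform import Rotation as R
from station import bot, eyes, workorder, get_obs
def Rt(o): q=o["tool_rot"]; return R.from_quat([q[1],q[2],q[3],q[0]]).as_matrix()
def T(o):
    M=np.eye(4); M[:3,:3]=Rt(o); M[:3,3]=o["eef_pos"]; return M
def cam(name,Tt=None):
    c=eyes.camera_info(name); f=192/np.tan(np.radians(c["vertical_fov"])/2)
    return f,c["cx"],c["cy"],(np.linalg.inv(c["view"]) if name!="wrist" else Tt@c["hand_eye"])
def ray(C,u,v):
    f,cx,cy,M=C; d=M[:3,:3]@np.array([(u-cx)/f,-(v-cy)/f,-1]); return M[:3,3],d/np.linalg.norm(d)
def atz(C,u,v,z):
    p,d=ray(C,u,v); return p+d*(z-p[2])/d[2]
def proj(C,P):
    f,cx,cy,M=C; p=(np.c_[np.atleast_2d(P),np.ones(len(np.atleast_2d(P)))]@np.linalg.inv(M).T)[:,:3]
    return np.c_[cx-f*p[:,0]/p[:,2],cy+f*p[:,1]/p[:,2]]
def tri(rs):
    A=sum(np.eye(3)-np.outer(d,d) for p,d in rs); b=sum((np.eye(3)-np.outer(d,d))@p for p,d in rs); return np.linalg.solve(A,b)
def snap(n):
    o=get_obs(); im=eyes.read_camera("wrist"); np.save(f"pics/{n}.npy",T(o)); cv2.imwrite(f"pics/{n}_raw.png",im); return im,cam("wrist",T(o))
def big(n,im,x0=0,y0=0,w=512,h=384):
    s=min(800/w,600/h); cv2.imwrite(f"pics/{n}.png",cv2.resize(im[y0:y0+h,x0:x0+w],None,fx=s,fy=s,interpolation=cv2.INTER_CUBIC))
E
python3 - <<'E'
from h import *
np.set_printoptions(precision=3,suppress=True)
t=cam("top"); s=cam("scene"); k=.64
for n,u,v,z in [("rackTL",234,238,.042),("TR",316,262,.042),("BR",291,332,.042),("BL",207,302,.042),("slTL",515,305,.044),("TR",655,297,.044),("BR",668,385,.044),("BL",523,393,.044),("knob",549,318,.089),("salt",365,358,.086),("garlic",408,390,.03),("mill",328,185,.17),("timer",410,250,.07)]:
    print("top",n,atz(t,u*k,v*k,z))
print("grip",atz(s,440*k,432*k,.215), "knob",tri([ray(t,549*k,318*k),ray(s,475*k,410*k)]))
o=get_obs(); print(T(o)); print(cam("wrist",T(o))[3])
E
```

```text
top rackTL [0.572 0.349 0.042]
top TR [0.555 0.203 0.042]
top BR [0.43  0.22  0.042]
top BL [0.456 0.368 0.042]
top slTL [ 0.538 -0.139  0.044]
top TR [ 0.592 -0.368  0.044]
top BR [ 0.449 -0.401  0.044]
top BL [ 0.396 -0.17   0.044]
top knob [ 0.516 -0.187  0.089]
top salt [0.404 0.089 0.086]
top garlic [0.37  0.014 0.03 ]
top mill [0.644 0.187 0.17 ]
top timer [0.594 0.049 0.07 ]
grip [ 0.403 -0.243  0.215] knob [ 0.52  -0.191  0.075]
[[-0.961  0.276 -0.     0.186]
 [ 0.276  0.961 -0.001  0.648]
 [-0.    -0.001 -1.     0.231]
 [ 0.     0.     0.     1.   ]]
[[ 0.277 -0.922 -0.27   0.119]
 [ 0.961  0.265  0.079  0.669]
 [-0.001 -0.281  0.96   0.374]
 [ 0.     0.     0.     1.   ]]
```

Careful with the scale: shifts go in shares of 50 mm and turns go in shares of 2 rad. That gives: -0.04 m is -0.8, -0.026 m is -0.52, -0.13 rad / 2 = -0.065.

Call:
{"api": "nudge_tcp", "payload": {"moves": [-0.8, -0.52, 0, 0, 1, -0.8, -0.52, 0, 0, 1, -0.8, -0.52, 0, 0, 1, -0.8, -0.52, 0, 0, 1, -0.8, -0.52, 0, 0, 1, -0.8, -0.52, 0, 0, 1, -0.8, -0.52, 0, 0, 1, -0.8, -0.52, 0, 0, 1, -0.8, -0.52, 0, 0, 1, -0.8, -0.52, 0, 0, 1, 0, 0, 0, -0.065, 0.3, 0, 0, 0, 0, 0.3, 0, 0, 0, 0, 0.3], "force": 60}}

```text
t: 1.45
eef_pos: [0.4983, 0.2893, 0.231]
tool_rot: [-0.0, 0.076, 0.997, 0.0]
contact_force: [0.1, -0.7, 0.3]
gripper_width: 0.515
grasp_force: 0.0
```

```bash
python3 - <<'E'
from h import *
im,C=snap("w1"); big("w1",im); print(get_obs()["q"])
E
```

```text
[-0.76092965  0.31542754  0.15755128  1.80626518 -0.05792335  1.02474046
  0.83957259]
```

View pics/w1.png

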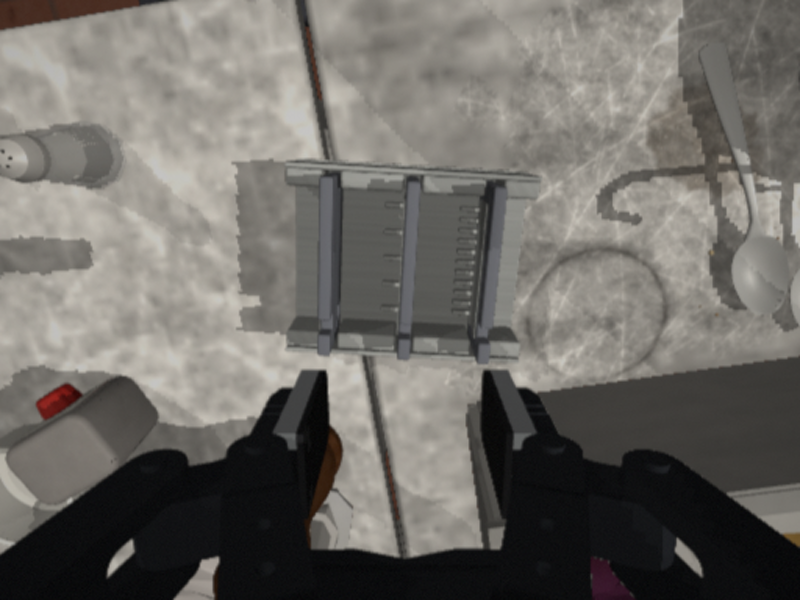

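Wrist view: the inserts are at px x≈330, 408 and 490. The left one (330,178)–(324,350) has no teeth, so it is the plain one. The teeth point left, so rack +x is world -y, and the blade faces outward. Next I measure it and take a second view from closer in.

```bash
python3 - <<'E'
from h import *
np.set_printoptions(precision=4,suppress=True)
C=cam("wrist",np.load("pics/w1.npy")); k=.64
a=atz(C,330*k,177*k,.062); b=atz(C,324*k,350*k,.062); print(a,b,np.linalg.norm(a-b),(a+b)/2)
c=[atz(C,u*k,v*k,.042) for u,v in((287,163),(540,177),(519,357),(287,350))]; print(np.array(c),np.mean(c,0))
o=get_obs();M=Rt(o); print(M.T@((a+b)/2-o["eef_pos"]), M)
E
```

```text
[0.4416 0.2562 0.062 ] [0.5446 0.2325 0.062 ] 0.10575662234368392 [0.4931 0.2443 0.062 ]
[[0.4304 0.2294 0.042 ]
 [0.4616 0.379  0.042 ]
 [0.5767 0.3556 0.042 ]
 [0.5483 0.2039 0.042 ]] [0.5042 0.292  0.042 ]
[-0.002  -0.0456  0.1691] [[-0.9887  0.1498 -0.0008]
 [ 0.1498  0.9887  0.0004]
 [ 0.0009  0.0003 -1.    ]]
```

Scaled: 0.03 m is 0.6, -0.022 m is -0.44, 0.06 rad / 2 = 0.03.

Call:
{"api": "nudge_tcp", "payload": {"moves": [0, -0.44, 0.6, 0.03, 0.3, 0, -0.44, 0.6, 0, 0.3, 0, 0, 0, 0, 0.3, 0, 0, 0, 0, 0.3]}}

```text
t: 1.9
eef_pos: [0.4903, 0.2461, 0.1711]
tool_rot: [-0.001, 0.105, 0.995, -0.0]
contact_force: [-0.9, 1.1, 1.2]
gripper_width: 0.299
grasp_force: 0.0
```

```bash
python3 - <<'E'
from h import *
im,C=snap("w2"); big("w2",im,128,0,320,240); print(get_obs()["q"])
E
```

```text
[-0.71800816  0.3396682   0.17124255  1.92694394 -0.07457197  0.87978957
  0.85316014]
```

View pics/w2.png

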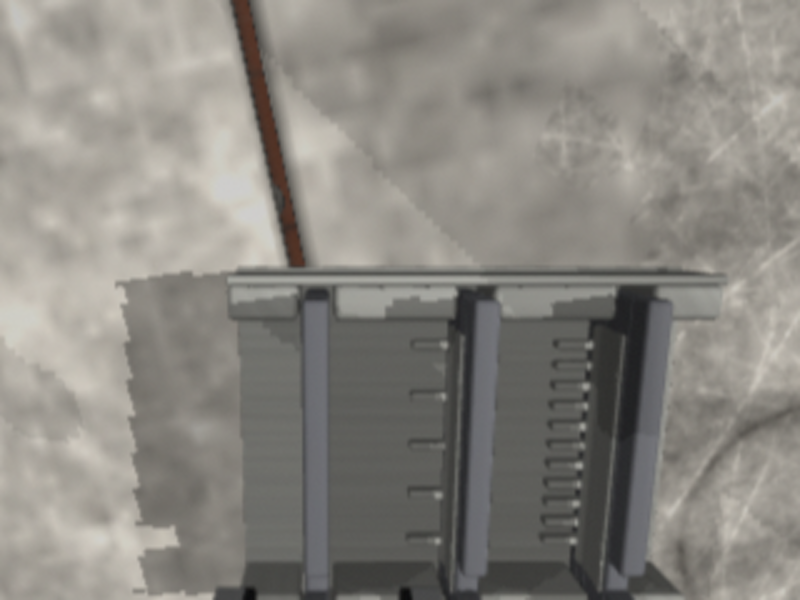

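The rim runs vertically at crop x 303–329, from y≈291 to 592, so the tool is aligned with it. Now triangulate.

```bash
python3 - <<'E'
from h import *
np.set_printoptions(precision=4,suppress=True)
A=cam("wrist",np.load("pics/w1.npy")); B=cam("wrist",np.load("pics/w2.npy")); k=.64
pa=tri([ray(A,330*k,177*k),ray(B,128+316/2.5,291/2.5)]); pb=tri([ray(A,324*k,350*k),ray(B,128+316/2.5,592/2.5)])
print(pa,pb,np.linalg.norm(pa-pb))
o=get_obs()
for p in (atz(B,128+316/2.5,291/2.5,.062),atz(B,128+316/2.5,592/2.5,.062)): print(p,Rt(o).T@(p-o["eef_pos"]))
E
```

```text
[0.4409 0.2541 0.0448] [0.5512 0.2284 0.0278] 0.11450644069995618
[0.4384 0.2549 0.062 ] [ 0.0533 -0.0033  0.1099]
[0.5302 0.235  0.062 ] [-0.0407 -0.0038  0.11  ]
```

The rim width gives a height of about 60 mm, which agrees with the text. The lateral offset is -3.5 mm. Descend, grip and lift.

Scaled: 0.03 m is 0.6, -0.0035 m is -0.07.

Call:
{"api": "nudge_tcp", "payload": {"moves": [-0.04, -0.07, 0.6, 0, 0.3, 0, 0, 0.6, 0, 0.3, 0, 0, 0.6, 0, 0.3, 0, 0, 0.5, 0, 0.3, 0, 0, 0.36, 0, 0.3, 0, 0, 0, 0, 0.3]}}

```text
t: 2.55
eef_pos: [0.4916, 0.2427, 0.0371]
tool_rot: [-0.001, 0.104, 0.995, -0.0]
contact_force: [-0.3, -0.6, 0.5]
gripper_width: 0.3
grasp_force: 0.0
```

Call:
{"api": "nudge_tcp", "payload": {"moves": [0, 0, 0, 0, 0, 0, 0, 0, 0, 0, 0, 0, 0, 0, 0, 0, 0, 0, 0, 0, 0, 0, 0, 0, 0], "force": 60}}

```text
t: 3.05
eef_pos: [0.4932, 0.2422, 0.0396]
tool_rot: [0.001, 0.105, 0.995, 0.001]
contact_force: [-1.6, 1.2, 6.7]
gripper_width: 0.08
grasp_force: 61.9
```

Scaled: -0.043 m is -0.86, -0.04 m is -0.8, -0.14 rad / 2 = -0.07.

Call:
{"api": "nudge_tcp", "payload": {"moves": [0, 0, -0.6, 0, 0, 0, 0, -0.8, 0, 0, 0, 0, -0.8, 0, 0, -0.12, -0.86, 0, 0, 0, -0.12, -0.86, 0, 0, 0, -0.12, -0.86, 0, 0, 0, -0.12, -0.86, 0, 0, 0, -0.12, -0.86, 0, 0, 0, -0.12, -0.86, 0, 0, 0, 0, 0, 0, -0.075, 0, 0, 0, 0, -0.075, 0, 0, 0, 0, -0.07, 0, 0, 0, 0.8, 0, 0, 0, 0, 0.8, 0, 0, 0, 0, 0.5, 0, 0, 0, 0, 0, 0, 0, 0, 0, 0, 0, 0]}}

```text
t: 4.75
eef_pos: [0.4739, -0.0188, 0.0437]
tool_rot: [-0.0, -0.115, 0.993, -0.0]
contact_force: [1.1, 0.6, -0.6]
gripper_width: 0.077
grasp_force: 60.8
```

```bash
python3 - <<'E'
from h import *
im=eyes.read_camera("scene"); big("s1",im,180,130,230,172)
E
```

```text
(no output)
```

View pics/s1.png

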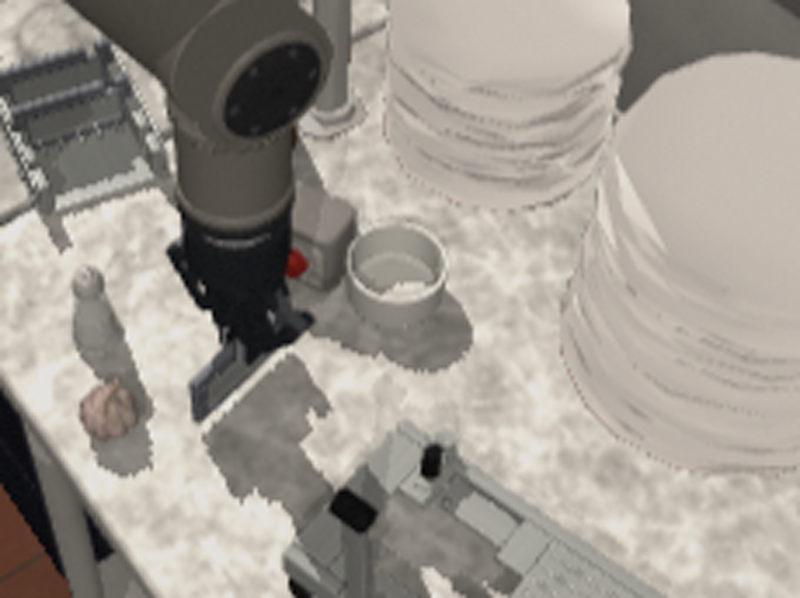

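The gripper holds the plain insert upright on clear worktop, and the rack still has the other two. I'll lower it until it touches.

Scaled: 0.004 m is 0.08, 0.003 m is 0.06.

Call:
{"api": "nudge_tcp", "payload": {"moves": [0, 0, 0.08, 0, 0, 0, 0, 0.06, 0, 0, 0, 0, 0, 0, 0]}}

```text
t: 5.1
eef_pos: [0.4741, -0.0185, 0.0366]
tool_rot: [0.0, -0.115, 0.993, 0.0]
contact_force: [-0.8, -0.3, -1.6]
gripper_width: 0.077
grasp_force: 60.8
```

Call:
{"api": "nudge_tcp", "payload": {"moves": [0, 0, 0.04, 0, 0, 0, 0, 0.04, 0, 0, 0, 0, 0, 0, 0]}}

```text
t: 5.4
eef_pos: [0.4741, -0.0186, 0.0335]
tool_rot: [0.0, -0.115, 0.993, 0.0]
contact_force: [-4.7, 0.3, 17.4]
gripper_width: 0.083
grasp_force: 63.7
```

Call:
{"api": "nudge_tcp", "payload": {"moves": [0, 0, 0.03, 0, 0, 0, 0, 0, 0, 0]}}

```text
t: 5.6
eef_pos: [0.4742, -0.0186, 0.0335]
tool_rot: [0.0, -0.114, 0.993, 0.0]
contact_force: [-10.6, -0.2, 39.9]
gripper_width: 0.08
grasp_force: 66.8
```

Scaled: -0.002 m is -0.04.

Call:
{"api": "nudge_tcp", "payload": {"moves": [0, 0, -0.04, 0, 0, 0, 0, 0, 0, 0.15, 0, 0, 0, 0, 0.25, 0, 0, 0, 0, 0.4, 0, 0, 0, 0, 0.6, 0, 0, 0, 0, 1, 0, 0, 0, 0, 1, 0, 0, 0, 0, 1, 0, 0, 0, 0, 1, 0, 0, 0, 0, 1]}}

```text
t: 6.6
eef_pos: [0.4739, -0.0185, 0.0328]
tool_rot: [-0.0, -0.115, 0.993, 0.0]
contact_force: [-0.3, -0.1, -0.1]
gripper_width: 1.003
grasp_force: 0.0
```

Call:
{"api": "nudge_tcp", "payload": {"moves": [0, 0.2, 0, 0, 1, 0, 0.2, 0, 0, 1, 0, 0.2, 0, 0, 1, 0, 0.12, 0, 0, 1, 0, 0.1, 0, 0, 1, 0, 0.1, 0, 0, 1, 0, 0.1, 0, 0, 1, 0, 0, 0, 0, 1, 0, 0, 0, 0, 1, 0, 0, 0, 0, 1]}}

```text
t: 7.6
eef_pos: [0.4623, 0.0308, 0.0328]
tool_rot: [0.0, -0.115, 0.993, -0.0]
contact_force: [-0.2, 0.3, -1.2]
gripper_width: 1.003
grasp_force: 0.0
```

Call:
{"api": "nudge_tcp", "payload": {"moves": [0, 0, -0.8, 0, 1, 0, 0, -0.8, 0, 1, 0, 0, -0.8, 0, 1, 0, -0.46, -0.6, 0, 1, 0, 0, 0, 0, 1, 0, 0, 0, 0, 1]}}

```text
t: 8.2
eef_pos: [0.4677, 0.0082, 0.1831]
tool_rot: [0.001, -0.114, 0.993, 0.0]
contact_force: [-1.1, -0.6, -0.3]
gripper_width: 1.0
grasp_force: 0.0
```

```bash
python3 - <<'E'
from h import *
im,C=snap("w3"); big("w3",im)
E
```

```text
(no output)
```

View pics/w3.png

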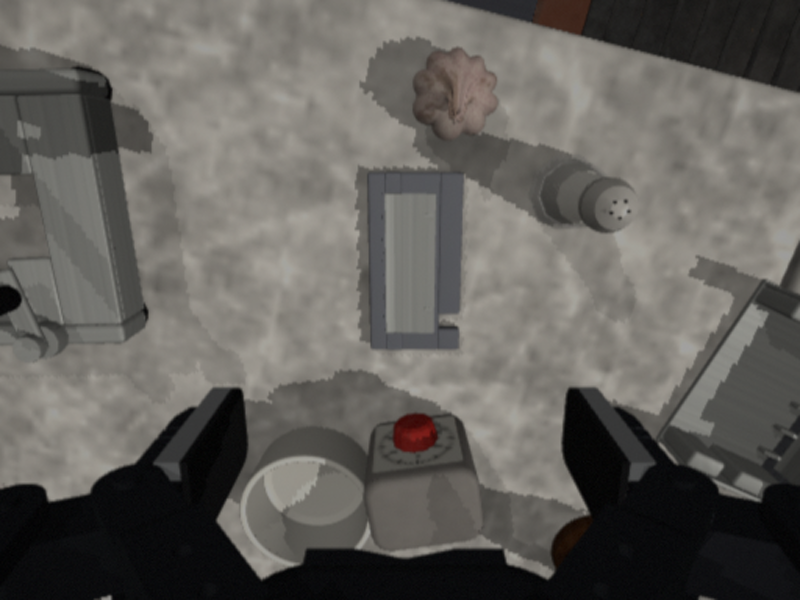

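The plain insert lies flat with its blade up: corners (369,173), (464,173), (459,348), (371,348), notch at (455,321). Before gripping it I'll measure the slicer from two wrist positions.

Scaled: -0.04 m is -0.8, -0.008 m is -0.16.

```bash
python3 - <<'E'
from h import *
np.set_printoptions(precision=4,suppress=True)
C=cam("wrist",np.load("pics/w3.npy"));k=.64
P=np.array([atz(C,u*k,v*k,.008) for u,v in((369,173),(464,173),(459,348),(371,348))])
print(P,P.mean(0),[np.linalg.norm(P[i]-P[i-1]) for i in range(4)])
e=(P[3]-P[0]+P[2]-P[1]); print("long dir angle",np.arctan2(e[1],e[0])); w=(P[1]-P[0]+P[2]-P[3]);print("z dir",np.arctan2(w[1],w[0]))
E
```

```text
[[ 0.4212 -0.023   0.008 ]
 [ 0.4088  0.0306  0.008 ]
 [ 0.5144  0.0553  0.008 ]
 [ 0.5271  0.0008  0.008 ]] [0.4679 0.0159 0.008 ] [np.float64(0.10848923407225941), np.float64(0.054952848455348716), np.float64(0.10848949790364143), np.float64(0.05593203046827151)]
long dir angle 0.2257204835669125
z dir 1.7987398544987239
```

Call:
{"api": "nudge_tcp", "payload": {"moves": [0, 0, -0.7, 0, 1, 0, 0, -0.7, 0, 1, -0.18, -0.8, 0, 0, 1, -0.18, -0.8, 0, 0, 1, -0.16, -0.74, 0, 0, 1, 0, 0, 0, 0, 1, 0, 0, 0, 0, 1, 0, 0, 0, 0, 1]}}

```text
t: 9.05
eef_pos: [0.5187, -0.0977, 0.2514]
tool_rot: [-0.001, -0.116, 0.993, 0.0]
contact_force: [0.5, 0.0, 0.3]
gripper_width: 1.002
grasp_force: 0.0
```

```bash
python3 - <<'E'
from h import *
im,C=snap("w4")
E
```

Call:
{"api": "nudge_tcp", "payload": {"moves": [0.22, -0.98, 0, 0, 1, 0.22, -0.98, 0, 0, 1, 0, 0, 0, 0, 1, 0, 0, 0, 0, 1, 0, 0, 0, 0, 1]}}

```text
t: 9.6
eef_pos: [0.5206, -0.1972, 0.2525]
tool_rot: [-0.0, -0.116, 0.993, 0.001]
contact_force: [-0.4, -0.2, -0.5]
gripper_width: 0.998
grasp_force: 0.0
```

```bash
python3 - <<'E'
from h import *
im,C=snap("w5"); b=cv2.imread("pics/w4_raw.png")
s=lambda i:cv2.resize(i[:300],(800,469),interpolation=cv2.INTER_CUBIC)
big("w5",im,100,0,400,300); big("w4",b,0,0,400,300)
E
```

```text
(no output)
```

View pics/w5.png

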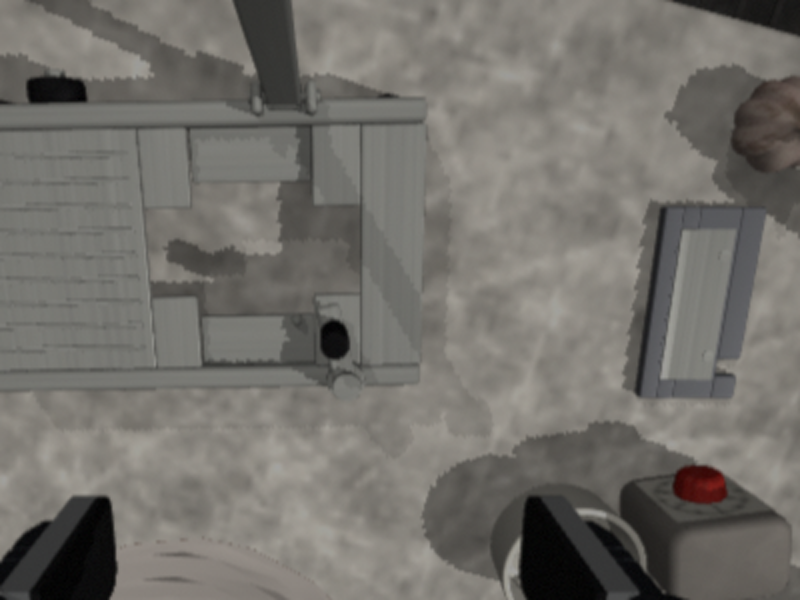

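View pics/w4.png

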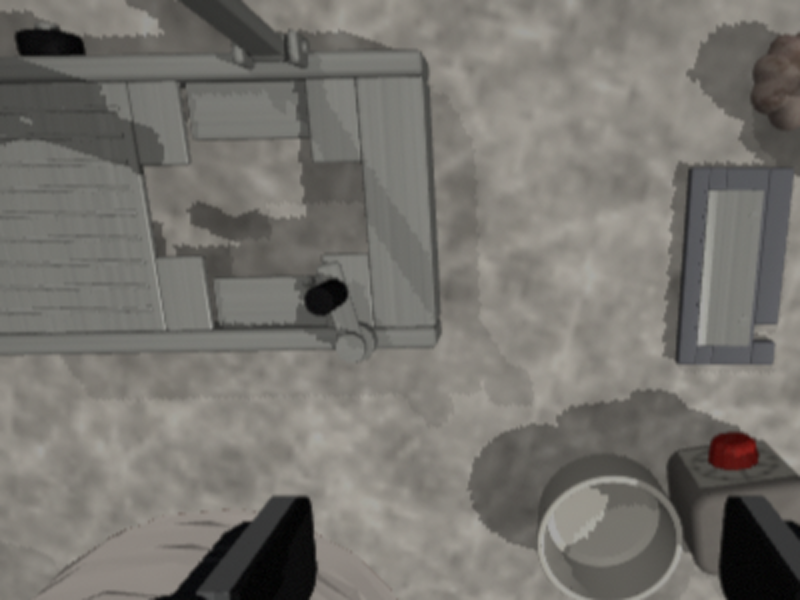

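Both views show the pocket, the cut-outs and the latch knob at (334,340) in w5, with the latch out. I'll fit the slicer pose from the block corners.

```bash
cat > fit.py <<'E'
from h import *
from scipy.optimize import least_squares
np.set_printoptions(precision=4,suppress=True)
F={(30,22):((314,205),(313,160)),(54,22):((361,206),(362,162)),(54,-22):((361,296),(367,254)),(30,-22):((316,295),(322,256)),
(-30,22):((191,207),(190,164)),(-30,-22):((200,297),(206,257)),(-54,22):((147,207),(143,166)),(-54,-22):((153,297),(157,258)),
(-30,60):((188,127),(181,81)),(30,60):((312,126),(306,80)),(-30,-60):((203,367),(213,329))}
A=cam("wrist",np.load("pics/w5.npy"));B=cam("wrist",np.load("pics/w4.npy"))
L=np.array([(x/1e3,y/1e3) for x,y in F]); a=np.array([f[0] for f in F.values()])/2+[100,0]; b=np.array([f[1] for f in F.values()])/2
def world(p,loc=L):
    x,y,th,z=p; c,s=np.cos(th),np.sin(th); return np.c_[x+c*loc[:,0]-s*loc[:,1],y+s*loc[:,0]+c*loc[:,1],np.full(len(loc),z)]
r=lambda p:np.r_[(proj(A,world(p))-a).ravel(),(proj(B,world(p))-b).ravel()]
s=least_squares(r,[.5,-.22,1.8,.044],loss="soft_l1")
S=s.x
E
python3 - <<'E'
from fit import *
print("slicer",S,"rms",np.sqrt(np.mean(s.fun**2))); print(r(S).reshape(2,-1,2))
s2=least_squares(lambda p:r([*p,.044]),S[:3],loss="soft_l1").x; print("z fixed",s2)
C=cam("wrist",np.load("pics/w3.npy"))
for n,pts in (("w4",((691,168),(792,168),(772,362),(680,363))),("w5",((664,206),(764,208),(733,396),(640,397)))):
    Cc=A if n=="w5" else B; off=100 if n=="w5" else 0
    P=np.array([atz(Cc,u/2+off,v/2,.008) for u,v in pts]); e=P[3]-P[0]+P[2]-P[1]; print(n,P.mean(0),np.arctan2(e[1],e[0]),[np.linalg.norm(P[i]-P[i-1]) for i in range(4)])
k=tri([ray(A,334/2+100,340/2),ray(B,327/2,297/2)]); print("knob",k)
t=cam("top"); sc=cam("scene")
def loc(P): c,sn=np.cos(S[2]),np.sin(S[2]); d=P[:2]-S[:2]; return np.array([c*d[0]+sn*d[1],-sn*d[0]+c*d[1],P[2]])
print("knob loc",loc(k))
# bar grip candidates
for th in (1.2,1.3,1.4,1.5,1.57,1.7,1.8,1.9):
    l=np.array([[.018,.072-.166*np.cos(th)]]); w=world([S[0],S[1],S[2],.0495+.166*np.sin(th)],l)
    print(th,w,proj(sc,w)/.64,proj(t,w)/.64)
E
```

```text
slicer [ 0.4932 -0.2355  1.8157  0.0429] rms 0.6179541051878028
[[[-0.2806  0.8049]
  [ 0.3204 -0.0114]
  [ 0.0864 -1.0171]
  [-0.6735 -0.2189]
  [ 1.0026  0.5953]
  [-0.7899 -0.4741]
  [-1.0698  0.9113]
  [-0.5232 -0.1763]
  [ 0.0017  0.0172]
  [ 0.1586 -0.3165]
  [-0.0992  0.0715]]

 [[ 0.5316  1.677 ]
  [ 0.5956  0.3331]
  [ 1.3957 -0.0442]
  [ 0.1982 -0.7206]
  [ 0.6618  0.5361]
  [-1.0083 -0.4122]
  [-0.3702 -0.1204]
  [-0.1761 -0.5891]
  [-0.6897 -0.0726]
  [ 0.1798 -0.4799]
  [ 0.6096  0.4177]]]
z fixed [ 0.4931 -0.2353  1.8158]
w4 [0.468  0.0154 0.008 ] 0.239078324512218 [np.float64(0.1083729600769827), np.float64(0.05435678408470545), np.float64(0.10778314387091309), np.float64(0.05350354931980366)]
w5 [0.4683 0.0151 0.008 ] 0.24478556834726595 [np.float64(0.10966689482546031), np.float64(0.05498921845122086), np.float64(0.108002862214146), np.float64(0.05502434435435166)]
knob [ 0.5213 -0.1881  0.0745]
knob loc [ 0.0391 -0.0388  0.0745]
1.2 [[ 0.4773 -0.2209  0.2042]] [[472.6976 394.9554]] [[590.8498 333.5371]]
1.3 [[ 0.462  -0.2247  0.2095]] [[466.0699 400.7163]] [[593.683  344.2017]]
1.4 [[ 0.4463 -0.2287  0.2131]] [[458.9754 407.4706]] [[596.2383 355.5498]]
1.5 [[ 0.4303 -0.2327  0.2151]] [[451.4968 415.1605]] [[598.4694 367.4238]]
1.57 [[ 0.4191 -0.2355  0.2155]] [[446.0841 421.0584]] [[599.8161 375.9552]]
1.7 [[ 0.3982 -0.2407  0.2141]] [[435.7821 433.0065]] [[601.8015 392.0357]]
1.8 [[ 0.3824 -0.2447  0.2112]] [[427.7696 442.9386]] [[602.8414 404.3906]]
1.9 [[ 0.3669 -0.2485  0.2066]] [[419.8151 453.3621]] [[603.4375 416.517 ]]
```

The fit is good: the height comes out at 42.9 mm against 44, the bar is at about 1.69 rad and the latch at about 1.3. Back to the insert.

Scaled: 0.044 m is 0.88, 0.043 m is 0.86.

Call:
{"api": "nudge_tcp", "payload": {"moves": [0, 0.88, 0, 0, 1, 0, 0.88, 0, 0, 1, 0.02, 0.88, 0, 0, 1, 0.02, 0.88, 0, 0, 1, 0, 0.86, 0, 0, 0.78, 0, 0, 0.8, 0, 0.78, 0, 0, 0.8, 0, 0.78, 0, 0, 0.8, 0, 0.78, 0, 0, 0.8, 0, 0.78, 0, 0, 0.8, 0, 0.78, 0, 0, 0.5, 0, 0.78, 0, 0, 0, 0, 0.78, 0, 0, 0, 0, 0.78]}}

```text
t: 10.95
eef_pos: [0.4684, 0.0145, 0.0282]
tool_rot: [-0.0, -0.116, 0.993, 0.0]
contact_force: [0.1, 1.1, -0.1]
gripper_width: 0.777
grasp_force: 0.0
```

```bash
python3 - <<'E'
from h import *
o=get_obs(); print(Rt(o).T@(np.array([.468,.0155,0.0])-o["eef_pos"]))
E
```

```text
[0.00018876 0.00105118 0.02816745]
```

Careful with the scale: shifts go in shares of 50 mm and turns go in shares of 2 rad. That gives: 0.013 m is 0.26, 0.01 m is 0.2.

Call:
{"api": "nudge_tcp", "payload": {"moves": [0, 0.02, 0.26, 0, 0.78, 0, 0, 0.2, 0, 0.78, 0, 0, 0, 0, 0.78]}}

```text
t: 11.25
eef_pos: [0.4678, 0.0147, 0.0042]
tool_rot: [-0.0, -0.115, 0.993, 0.0]
contact_force: [0.1, 0.2, 0.8]
gripper_width: 0.777
grasp_force: 0.0
```

Call:
{"api": "nudge_tcp", "payload": {"moves": [0, 0, 0.04, 0, 0.78, 0, 0, 0.04, 0, 0.78, 0, 0, 0, 0, 0.78]}}

```text
t: 11.55
eef_pos: [0.4684, 0.0145, 0.0008]
tool_rot: [0.0, -0.115, 0.993, 0.0]
contact_force: [1.0, 0.3, 0.7]
gripper_width: 0.777
grasp_force: 0.0
```

Call:
{"api": "nudge_tcp", "payload": {"moves": [0, 0, 0.04, 0, 0.78, 0, 0, 0.04, 0, 0.78, 0, 0, 0, 0, 0.78]}}

```text
t: 11.85
eef_pos: [0.4682, 0.0145, -0.0034]
tool_rot: [-0.0, -0.115, 0.993, 0.0]
contact_force: [-0.0, -0.5, -0.7]
gripper_width: 0.78
grasp_force: 0.0
```

Scaled: 0.002 m is 0.04.

Call:
{"api": "nudge_tcp", "payload": {"moves": [0, 0, 0.04, 0, 0.78, 0, 0, 0, 0, 0.78]}}

```text
t: 12.05
eef_pos: [0.4681, 0.0145, -0.0054]
tool_rot: [-0.0, -0.115, 0.993, 0.0]
contact_force: [-0.3, -0.7, -0.2]
gripper_width: 0.781
grasp_force: 0.0
```

Call:
{"api": "nudge_tcp", "payload": {"moves": [0, 0, 0, 0, 0.7, 0, 0, 0, 0, 0.6, 0, 0, 0, 0, 0.5, 0, 0, 0, 0, 0.4, 0, 0, 0, 0, 0.4], "force": 40}}

```text
t: 12.55
eef_pos: [0.4693, 0.0141, -0.0038]
tool_rot: [0.001, -0.114, 0.993, -0.0]
contact_force: [-2.7, -0.8, 17.9]
gripper_width: 0.64
grasp_force: 52.7
```

Scaled: -0.042 m is -0.84, -0.04 m is -0.8, -0.013 rad / 2 = -0.0065.

Call:
{"api": "nudge_tcp", "payload": {"moves": [0, 0, -0.2, 0, 0.4, 0, 0, -0.6, 0, 0.4, 0, 0, -0.8, 0, 0.4, 0, 0, -0.8, 0, 0.4, 0, 0, -0.4, 0, 0.4, 0.1, -0.8, 0, 0, 0.4, 0.12, -0.84, 0, 0, 0.4, 0.12, -0.84, 0, 0, 0.4, 0.12, -0.84, 0, 0, 0.4, 0.12, -0.84, 0, 0, 0.4, 0.1, -0.8, 0, -0.0065, 0.4, 0, 0, 0, 0, 0.4, 0, 0, 0, 0, 0.4, 0, 0, 0, 0, 0.4], "force": 60}}

```text
t: 13.95
eef_pos: [0.4915, -0.2333, 0.1345]
tool_rot: [-0.0, -0.122, 0.993, 0.001]
contact_force: [0.6, -0.5, -1.3]
gripper_width: 0.632
grasp_force: 64.4
```

```bash
python3 - <<'E'
from h import *
o=get_obs(); print(Rt(o).T@(np.array([.4932,-.2355,0.036])-o["eef_pos"]),np.arctan2(Rt(o)[1,1],Rt(o)[0,1]))
im,C=snap("w6"); big("w6",im,60,60,400,300)
E
```

```text
[-0.00120046 -0.0026683   0.09847394] 1.8152270469177285
```

View pics/w6.png

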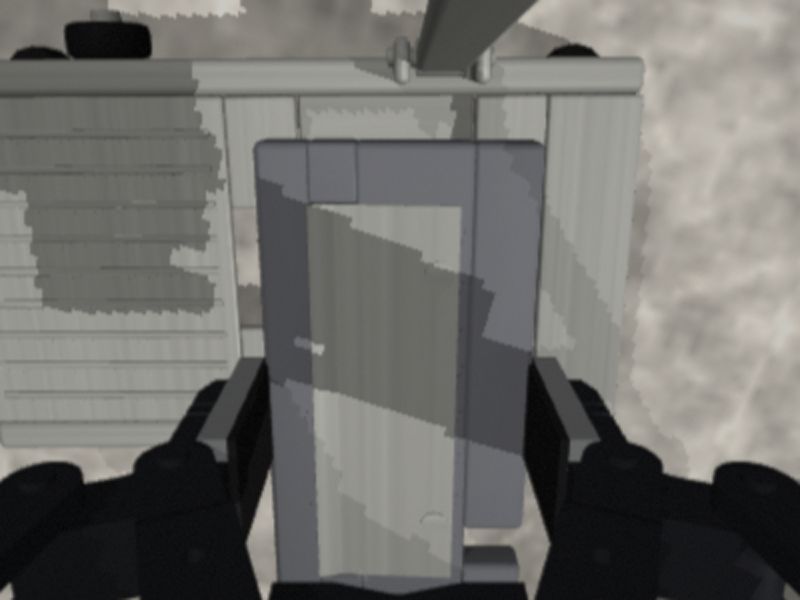

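The insert is held flat: upper corners at (256,143) and (545,143), notch at (520,537). Check where it sits in the tool frame.

```bash
python3 - <<'E'
from h import *
np.set_printoptions(precision=4,suppress=True)
M=np.load("pics/w6.npy");C=cam("wrist",M)
for u,v in((256,143),(545,143),(522,528),(519,547)): print(M[:3,:3].T@(atz(C,60+u/2,60+v/2,M[2,3]+.012)-M[:3,3]))
# slicer corners from this view (z=.044): (30,60),(86,60),(-54,60)
from fit import S,world
L=np.array([[.03,.06],[.054,.06],[-.03,.06],[-.054,.06],[.086,.06]]); print(2*(proj(C,world([*S[:3],.044],L))-60))
E
```

```text
[ 0.0553 -0.0264 -0.012 ]
[ 0.0552  0.0284 -0.0119]
[-0.0305  0.0284 -0.012 ]
[-0.0356  0.028  -0.012 ]
[[478.4671  96.4152]
 [550.9032  96.3443]
 [297.3128  96.5926]
 [224.8256  96.6636]
 [647.462   96.2498]]
```

Scaled: 0.03 m is 0.6, -0.0036 m is -0.072.

Call:
{"api": "nudge_tcp", "payload": {"moves": [-0.032, -0.072, 0.6, 0, 0.4, 0, 0, 0.6, 0, 0.4, 0, 0, 0.4, 0, 0.4, 0, 0, 0, 0, 0.4, 0, 0, 0, 0, 0.4]}}

```text
t: 14.5
eef_pos: [0.4944, -0.2369, 0.0551]
tool_rot: [-0.0, -0.122, 0.993, 0.0]
contact_force: [0.3, 0.3, -1.1]
gripper_width: 0.632
grasp_force: 64.4
```

```bash
python3 - <<'E'
from h import *
o=get_obs(); print(Rt(o).T@(np.array([.4932,-.2355,0.036])-o["eef_pos"]),np.arctan2(Rt(o)[1,1],Rt(o)[0,1]))
E
```

```text
[0.00080601 0.00161636 0.01907006] 1.8154100899550663
```

Scaled: 0.006 m is 0.12, 0.0007 m is 0.014.

Call:
{"api": "nudge_tcp", "payload": {"moves": [0.008, 0.014, 0.12, 0, 0.4, 0, 0, 0.08, 0, 0.4, 0, 0, 0, 0, 0.4]}}

```text
t: 14.8
eef_pos: [0.4937, -0.237, 0.0449]
tool_rot: [0.0, -0.121, 0.993, 0.0]
contact_force: [0.3, 0.4, -1.2]
gripper_width: 0.632
grasp_force: 64.4
```

Call:
{"api": "nudge_tcp", "payload": {"moves": [0, 0, 0.06, 0, 0.4, 0, 0, 0.04, 0, 0.4, 0, 0, 0, 0, 0.4]}}

```text
t: 15.1
eef_pos: [0.4935, -0.2372, 0.0396]
tool_rot: [-0.0, -0.121, 0.993, 0.0]
contact_force: [-0.9, 0.0, -1.9]
gripper_width: 0.632
grasp_force: 64.4
```

Call:
{"api": "nudge_tcp", "payload": {"moves": [0, 0, 0.04, 0, 0.4, 0, 0, 0.04, 0, 0.4, 0, 0, 0, 0, 0.4]}}

```text
t: 15.4
eef_pos: [0.4934, -0.2372, 0.0355]
tool_rot: [-0.0, -0.121, 0.993, 0.0]
contact_force: [0.2, 0.5, -1.9]
gripper_width: 0.632
grasp_force: 64.4
```

Scaled: 0.0015 m is 0.03.

Call:
{"api": "nudge_tcp", "payload": {"moves": [0, 0, 0.03, 0, 0.4, 0, 0, 0.03, 0, 0.4, 0, 0, 0, 0, 0.4]}}

```text
t: 15.7
eef_pos: [0.4935, -0.2372, 0.0326]
tool_rot: [-0.0, -0.121, 0.993, 0.0]
contact_force: [0.9, -0.5, -1.9]
gripper_width: 0.634
grasp_force: 64.4
```

Call:
{"api": "nudge_tcp", "payload": {"moves": [0, 0, 0.02, 0, 0.4, 0, 0, 0.02, 0, 0.4, 0, 0, 0, 0, 0.4]}}

```text
t: 16.0
eef_pos: [0.4936, -0.2373, 0.0322]
tool_rot: [0.0, -0.121, 0.993, 0.0]
contact_force: [-5.4, 2.9, 15.9]
gripper_width: 0.633
grasp_force: 66.2
```

Seated at the expected height. Release and rise, then refine the bar-grip position, check clearance to the plate stack, and check the seating by image code.

Scaled: -0.001 m is -0.02.

Call:
{"api": "nudge_tcp", "payload": {"moves": [0, 0, -0.02, 0, 0.66, 0, 0, 0, 0, 0.7, 0, 0, 0, 0, 0.75, 0, 0, 0, 0, 0.8, 0, 0, 0, 0, 0.8, 0, 0, 0, 0, 0.8]}}

```text
t: 16.6
eef_pos: [0.4936, -0.2372, 0.0316]
tool_rot: [-0.0, -0.121, 0.993, 0.0]
contact_force: [0.2, 0.1, 0.2]
gripper_width: 0.803
grasp_force: 0.0
```

Call:
{"api": "nudge_tcp", "payload": {"moves": [0, 0, -0.4, 0, 0.8, 0, 0, -0.8, 0, 0.8, 0, 0, -0.9, 0, 0.8, 0, 0, -0.9, 0, 0.8, 0, 0, -0.9, 0, 0.8, 0, 0, -0.7, 0, 0.8, 0, 0, 0, 0, 0.8, 0, 0, 0, 0, 0.8]}}

```text
t: 17.4
eef_pos: [0.4938, -0.2372, 0.2623]
tool_rot: [0.001, -0.121, 0.993, -0.0]
contact_force: [-0.5, -0.3, -0.4]
gripper_width: 0.798
grasp_force: 0.0
```

```bash
python3 - <<'E'
from fit import *
im,C=snap("w7")
print("stack rim",tri([ray(A,190,270),ray(B,92,255)]))
t=cam("top");sc=cam("scene")
ctr={}
for n,f,c,w in (("scene","s0",(281,276),12),("top","t0",(387,250),12)):
    i=cv2.imread(f"pics/{f}.png",0); x,y=c; m=(i[y-w:y+w,x-w:x+w]<45).astype(np.uint8); k,l,st,ce=cv2.connectedComponentsWithStats(m); print(n,[(st[j].tolist(),(ce[j]+[x-w,y-w]).round(1).tolist()) for j in range(1,k)]); 
    j=1+np.argmax(st[1:,4]); ctr[n]=ce[j]+[x-w,y-w]
print("tri",tri([ray(t,*ctr["top"]),ray(sc,*ctr["scene"])]))
for th in (1.62,1.66,1.7,1.74):
    w=world([*S[:3],.0495+.166*np.sin(th)],np.array([[.018,.072-.166*np.cos(th)]])); print(th,w,proj(sc,w),proj(t,w))
M=np.load("pics/w7.npy")
L=np.array([[.028,-.055],[.028,.055],[-.028,.055],[-.028,-.055]]); print("expected plate corners",proj(C,world([*S[:3],.044],L)),"notch",proj(C,world([*S[:3],.044],np.array([[.021,-.036]]))))
big("w7",im)
E
```

```text
stack rim [ 0.6429 -0.2408  0.0785]
scene [([6, 7, 13, 12, 95], [281.1, 276.6])]
top [([5, 8, 13, 8, 84], [386.3, 249.7])]
tri [ 0.4015 -0.2427  0.2153]
1.62 [[ 0.411  -0.2375  0.2153]] [[282.9836 272.3288]] [[384.4297 244.5536]]
1.66 [[ 0.4046 -0.2391  0.2148]] [[280.9512 274.6927]] [[384.8159 247.7246]]
1.7 [[ 0.3982 -0.2407  0.2141]] [[278.9074 277.1268]] [[385.1593 250.9003]]
1.74 [[ 0.3918 -0.2423  0.2131]] [[276.8568 279.6257]] [[385.459  254.0727]]
expected plate corners [[285.2662 207.081 ]
 [287.4116 105.2473]
 [232.6103 105.3593]
 [234.9253 207.1686]] notch [[279.2283 190.7044]]
```

```bash
python3 - <<'E'
from fit import *
im=cv2.imread("pics/w7_raw.png").astype(int); M=np.load("pics/w7.npy"); C=cam("wrist",M)
d=im[:,:,0]-im[:,:,2]; m=((d>8)&(im.sum(2)>150)).astype(np.uint8); m[:80]=0; m[240:]=0; m[:,:180]=0; m[:,330:]=0
k,l,st,ce=cv2.connectedComponentsWithStats(m); print([s.tolist() for s in st[1:] if s[4]>60])
for y in range(98,222,4): print(y,''.join('#' if v else '.' for v in m[y,222:300]))
o=get_obs(); print("to grip above:",Rt(o).T@(np.array([.4015,-.2420,0.196])-o["eef_pos"]))
E
```

```text
[]
98 ..............................................................................
102 ..............................................................................
106 ..............................................................................
110 ..............................................................................
114 ..............................................................................
118 ..............................................................................
122 ..............................................................................
126 ..............................................................................
130 ..............................................................................
134 ..............................................................................
138 ..............................................................................
142 ..............................................................................
146 ..............................................................................
150 ...............
[... 812 characters left out ...]
90 ..............................................................................
194 ..............................................................................
198 ..............................................................................
202 ..............................................................................
206 ..............................................................................
210 ..............................................................................
214 ..............................................................................
218 ..............................................................................
to grip above: [0.0901 0.0171 0.0651]
```

The colour mask found nothing, so I'll look myself; this is where the fit matters.

```bash
python3 - <<'E'
from h import *
big("w7c",cv2.imread("pics/w7_raw.png"),190,80,160,120)
E
```

```text
(no output)
```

View pics/w7c.png

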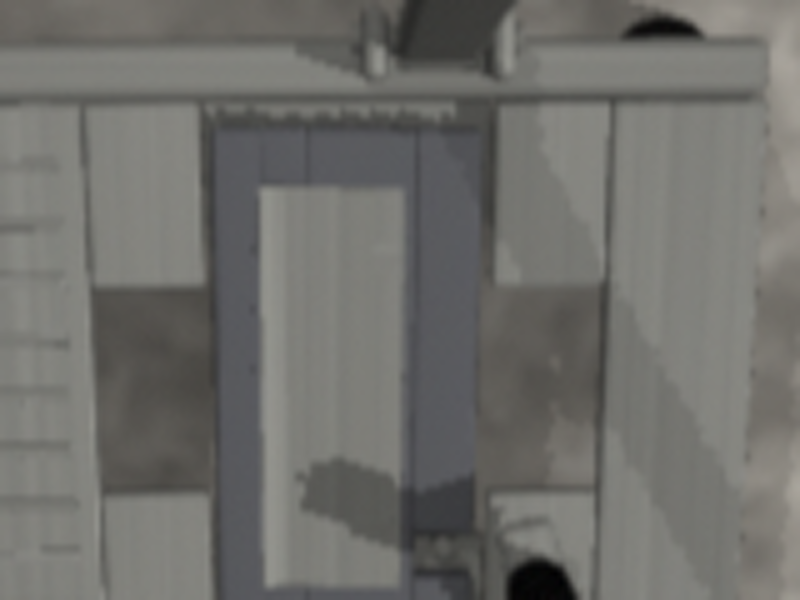

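The insert sits centred in the pocket with the pin inside the notch at (440,552). Next, the bar grip.

Scaled: 0.045 m is 0.9, 0.03 m is 0.6.

Call:
{"api": "nudge_tcp", "payload": {"moves": [0.9, 0.18, 0, 0, 0.5, 0.9, 0.16, 0, 0, 0.5, 0, 0, 0, 0, 0.5, 0, 0, 0.6, 0, 0.5, 0, 0, 0.4, 0, 0.5, 0, 0, 0.3, 0, 0.5, 0, 0, 0, 0, 0.5, 0, 0, 0, 0, 0.5]}}

```text
t: 18.25
eef_pos: [0.4018, -0.2422, 0.1961]
tool_rot: [-0.001, -0.121, 0.993, 0.0]
contact_force: [1.0, 0.5, 0.3]
gripper_width: 0.5
grasp_force: 0.0
```

Call:
{"api": "nudge_tcp", "payload": {"moves": [0, 0, 0, 0, 0.35, 0, 0, 0, 0, 0.2, 0, 0, 0, 0, 0.1, 0, 0, 0, 0, 0.1, 0, 0, 0, 0, 0.1], "force": 20}}

```text
t: 18.75
eef_pos: [0.4024, -0.2416, 0.1975]
tool_rot: [0.0, -0.122, 0.993, 0.001]
contact_force: [-2.9, 5.2, 6.0]
gripper_width: 0.278
grasp_force: 23.7
```

Scaled: -0.016 m is -0.32, 0.012 m is 0.24.

Call:
{"api": "nudge_tcp", "payload": {"moves": [-0.3, 0, 0, 0, 0.1, -0.3, 0, 0, 0, 0.1, -0.32, 0, 0.04, 0, 0.1, -0.32, 0, 0.07, 0, 0.1, -0.31, 0, 0.1, 0, 0.1, -0.31, 0, 0.14, 0, 0.1, -0.29, 0, 0.16, 0, 0.1, -0.27, 0, 0.19, 0, 0.1, -0.25, 0, 0.22, 0, 0.1, -0.23, 0, 0.24, 0, 0.1, 0, 0, 0, 0, 0.1]}}

```text
t: 19.85
eef_pos: [0.5441, -0.2056, 0.1377]
tool_rot: [-0.0, -0.123, 0.992, 0.001]
contact_force: [1.7, 5.4, -0.1]
gripper_width: 0.272
grasp_force: 24.4
```

```bash
python3 - <<'E'
from fit import *
o=get_obs(); d=o["eef_pos"][:2]-S[:2]; c,s=np.cos(S[2]),np.sin(S[2]); Y=-s*d[0]+c*d[1]; Z=o["eef_pos"][2]+.019
print(Y,c*d[0]+s*d[1],np.arctan2(Z-.0495,.072-Y),np.hypot(Z-.0495,.072-Y))
E
```

```text
-0.056620450311131706 0.016692087702297763 0.6947260418408601 0.16742459812868543
```

On track at θ≈0.69. Continue down.

Scaled: 0.0155 m is 0.31, 0.015 m is 0.3.

Call:
{"api": "nudge_tcp", "payload": {"moves": [-0.196, 0, 0.27, 0, 0.1, -0.176, 0, 0.28, 0, 0.1, -0.14, 0, 0.3, 0, 0.1, -0.116, 0, 0.31, 0, 0.1, -0.06, 0, 0.24, 0, 0.1, -0.05, 0, 0.25, 0, 0.1, -0.03, 0, 0.24, 0, 0.1, -0.01, 0, 0.2, 0, 0.1, 0, 0, 0, 0, 0.1]}}

```text
t: 20.75
eef_pos: [0.582, -0.196, 0.0342]
tool_rot: [0.001, -0.122, 0.992, 0.001]
contact_force: [3.7, 6.6, -1.1]
gripper_width: 0.272
grasp_force: 27.1
```

Call:
{"api": "nudge_tcp", "payload": {"moves": [0, 0, 0.06, 0, 0.1, 0, 0, 0, 0, 0.1]}}

```text
t: 20.95
eef_pos: [0.5821, -0.1959, 0.032]
tool_rot: [0.001, -0.122, 0.992, 0.001]
contact_force: [4.2, 6.0, -1.2]
gripper_width: 0.272
grasp_force: 27.2
```

```bash
python3 - <<'E'
from fit import *
o=get_obs(); d=o["eef_pos"][:2]-S[:2]; c,s=np.cos(S[2]),np.sin(S[2]); Y=-s*d[0]+c*d[1]; Z=o["eef_pos"][2]+.019
print(Y,c*d[0]+s*d[1],np.arctan2(Z-.0495,.072-Y),np.hypot(Z-.0495,.072-Y))
E
```

```text
-0.09586459432699455 0.01684284271160833 0.00876173054578942 0.16787103784115584
```

Scaled: 0.002 m is 0.04.

Call:
{"api": "nudge_tcp", "payload": {"moves": [0, 0, 0.04, 0, 0.1, 0, 0, 0, 0, 0.1]}}

```text
t: 21.15
eef_pos: [0.5821, -0.196, 0.0302]
tool_rot: [0.001, -0.122, 0.992, 0.001]
contact_force: [2.7, 6.7, -1.2]
gripper_width: 0.274
grasp_force: 27.3
```

Call:
{"api": "nudge_tcp", "payload": {"moves": [0, 0, 0.04, 0, 0.1, 0, 0, 0, 0, 0.1]}}

```text
t: 21.35
eef_pos: [0.5821, -0.196, 0.0282]
tool_rot: [0.001, -0.122, 0.992, 0.001]
contact_force: [3.0, 6.3, -0.6]
gripper_width: 0.271
grasp_force: 27.3
```

Call:
{"api": "nudge_tcp", "payload": {"moves": [0, 0, 0.04, 0, 0.1, 0, 0, 0, 0, 0.1]}}

```text
t: 21.55
eef_pos: [0.5821, -0.196, 0.0262]
tool_rot: [0.001, -0.122, 0.992, 0.001]
contact_force: [2.5, 7.1, -0.9]
gripper_width: 0.275
grasp_force: 27.4
```

Scaled: 0.002 m is 0.04.

Call:
{"api": "nudge_tcp", "payload": {"moves": [0, 0, 0.04, 0, 0.1, 0, 0, 0, 0, 0.1]}}

```text
t: 21.75
eef_pos: [0.5821, -0.196, 0.0255]
tool_rot: [0.001, -0.122, 0.993, 0.001]
contact_force: [-1.7, 8.5, 12.0]
gripper_width: 0.273
grasp_force: 28.8
```

Call:
{"api": "nudge_tcp", "payload": {"moves": [0, 0, 0.04, 0, 0.1, 0, 0, 0, 0, 0.1]}}

```text
t: 21.95
eef_pos: [0.5822, -0.1961, 0.0248]
tool_rot: [0.002, -0.122, 0.993, 0.001]
contact_force: [-5.9, 10.6, 22.5]
gripper_width: 0.278
grasp_force: 30.4
```

```bash
python3 - <<'E'
from fit import *
C=cam("scene"); im=eyes.read_camera("scene"); cv2.imwrite("pics/s2.png",im)
for th in (0,.05,.1): 
  w=world([*S[:3],.0495+.166*np.sin(th)],np.array([[.018,.072-.166*np.cos(th)]])); print(th,proj(C,w))
E
```

```text
0 [[322.0612 256.6545]]
0.05 [[322.41   255.0429]]
0.1 [[322.6689 253.5234]]
```

Contact now resists at z=0.0255. To confirm the bar is fully down, I'll release and press on top of the barrel with closed fingers; when level its top is at 58.5 mm.

Scaled: -0.03 m is -0.6, -0.004 m is -0.08.

Call:
{"api": "nudge_tcp", "payload": {"moves": [0, 0, -0.08, 0, 0.35, 0, 0, 0, 0, 0.5, 0, 0, 0, 0, 0.5, 0, 0, -0.6, 0, 0.5, 0, 0, -0.6, 0, 0.5, 0, 0, 0, 0, 0, 0, 0, 0, 0, 0, 0, 0, 0, 0, 0, 0, 0, 0, 0, 0, 0, 0, 0, 0, 0]}}

```text
t: 23.0
eef_pos: [0.58, -0.198, 0.0843]
tool_rot: [-0.001, -0.121, 0.993, 0.0]
contact_force: [-0.2, -0.3, 0.1]
gripper_width: -0.002
grasp_force: 0.0
```

Call:
{"api": "nudge_tcp", "payload": {"moves": [0, 0, 0.28, 0, 0, 0, 0, 0.08, 0, 0, 0, 0, 0, 0, 0]}}

```text
t: 23.3
eef_pos: [0.5796, -0.1978, 0.0657]
tool_rot: [-0.001, -0.121, 0.993, 0.0]
contact_force: [-0.4, 0.8, 0.0]
gripper_width: 0.005
grasp_force: 0.0
```

Call:
{"api": "nudge_tcp", "payload": {"moves": [0, 0, 0.06, 0, 0, 0, 0, 0.06, 0, 0, 0, 0, 0, 0, 0]}}

```text
t: 23.6
eef_pos: [0.5805, -0.1981, 0.061]
tool_rot: [-0.0, -0.121, 0.993, 0.0]
contact_force: [-0.4, -0.1, -0.1]
gripper_width: -0.006
grasp_force: 0.0
```

Call:
{"api": "nudge_tcp", "payload": {"moves": [0, 0, 0.04, 0, 0, 0, 0, 0.04, 0, 0, 0, 0, 0, 0, 0]}}

```text
t: 23.9
eef_pos: [0.581, -0.1983, 0.0583]
tool_rot: [0.0, -0.121, 0.993, 0.0]
contact_force: [-2.1, 0.7, 7.9]
gripper_width: 0.001
grasp_force: 3.8
```

The barrel top is met at 58.3 mm, so the bar is level on the insert. Now grip the latch knob, currently at slicer (39,-39).

Scaled: -0.04 m is -0.8, -0.03 m is -0.6.

Call:
{"api": "nudge_tcp", "payload": {"moves": [0, 0, 0.02, 0, 0, 0, 0, 0, 0, 0, 0, 0, 0, 0, 0, 0, 0, -0.6, 0, 0, 0, 0, -0.8, 0, 0.45, 0.54, 0.24, 0, 0, 0.45, 0.56, 0.24, 0, 0, 0.45, 0, 0, 0, 0, 0.45, 0, 0, 0, 0, 0.45, 0, 0, 0, 0, 0.45]}}

```text
t: 24.9
eef_pos: [0.5226, -0.1881, 0.1265]
tool_rot: [0.001, -0.121, 0.993, -0.0]
contact_force: [1.0, 0.2, 0.5]
gripper_width: 0.447
grasp_force: 0.0
```

```bash
python3 - <<'E'
from h import *
o=get_obs(); print(Rt(o).T@(np.array([.5215,-.1882,0.067])-o["eef_pos"]))
E
```

```text
[0.00115778 0.00022963 0.05950315]
```

Scaled: 0.03 m is 0.6, 0.02 m is 0.4.

Call:
{"api": "nudge_tcp", "payload": {"moves": [0.02, 0, 0.6, 0, 0.45, 0, 0, 0.4, 0, 0.45, 0, 0, 0.16, 0, 0.45, 0, 0, 0, 0, 0.45]}}

```text
t: 25.3
eef_pos: [0.5204, -0.1882, 0.0672]
tool_rot: [-0.001, -0.121, 0.993, 0.0]
contact_force: [-0.4, -0.2, 0.1]
gripper_width: 0.448
grasp_force: 0.0
```

Call:
{"api": "nudge_tcp", "payload": {"moves": [0, 0, 0, 0, 0.3, 0, 0, 0, 0, 0.15, 0, 0, 0, 0, 0.05, 0, 0, 0, 0, 0.05, 0, 0, 0, 0, 0.05], "force": 20}}

```text
t: 25.8
eef_pos: [0.5214, -0.1887, 0.0692]
tool_rot: [0.001, -0.121, 0.993, -0.0]
contact_force: [1.3, -1.0, 5.5]
gripper_width: 0.15
grasp_force: 20.3
```

Scaled: -0.0079 m is -0.158, -0.0071 m is -0.142.

Call:
{"api": "nudge_tcp", "payload": {"moves": [-0.07, -0.158, 0, 0, 0.05, -0.11, -0.126, 0, 0, 0.05, -0.142, -0.088, 0, 0, 0.05, -0.106, -0.034, 0, 0, 0.05, -0.112, -0.012, 0, 0, 0.05, 0, 0, 0, 0, 0.05]}}

```text
t: 26.4
eef_pos: [0.5511, -0.2028, 0.0685]
tool_rot: [-0.001, -0.121, 0.993, -0.0]
contact_force: [-2.2, -0.9, 6.2]
gripper_width: 0.151
grasp_force: 20.8
```

Call:
{"api": "nudge_tcp", "payload": {"moves": [-0.04, 0, 0, 0, 0.05, 0, 0, 0, 0, 0.05]}}

```text
t: 26.6
eef_pos: [0.5524, -0.2027, 0.0685]
tool_rot: [-0.001, -0.121, 0.993, -0.0]
contact_force: [-3.0, -1.5, 5.8]
gripper_width: 0.151
grasp_force: 20.8
```

```bash
python3 - <<'E'
from fit import *
o=get_obs(); d=o["eef_pos"][:2]-S[:2]; c,s=np.cos(S[2]),np.sin(S[2]); print("X",c*d[0]+s*d[1],"Y",-s*d[0]+c*d[1])
E
```

```text
X 0.01752820424420752 Y -0.0653937837467809
```

Scaled: -0.002 m is -0.04.

Call:
{"api": "nudge_tcp", "payload": {"moves": [-0.04, 0, 0, 0, 0.05, 0, 0, 0, 0, 0.05]}}

```text
t: 26.8
eef_pos: [0.5545, -0.2025, 0.0685]
tool_rot: [-0.001, -0.121, 0.993, -0.0]
contact_force: [-3.0, -2.6, 4.7]
gripper_width: 0.157
grasp_force: 20.6
```

Call:
{"api": "nudge_tcp", "payload": {"moves": [-0.04, 0, 0, 0, 0.05, 0, 0, 0, 0, 0.05]}}

```text
t: 27.0
eef_pos: [0.5561, -0.2023, 0.0685]
tool_rot: [-0.001, -0.121, 0.993, -0.0]
contact_force: [-5.0, -3.9, 5.5]
gripper_width: 0.155
grasp_force: 20.7
```

Call:
{"api": "nudge_tcp", "payload": {"moves": [0.02, 0, 0, 0, 0.2, 0, 0, 0, 0, 0.3, 0, 0, 0, 0, 0.4, 0, 0, 0, 0, 0.4, 0, 0, -0.6, 0, 0.4, 0, 0, -0.8, 0, 0.4, 0, 0, -0.8, 0, 0.4, 0, 0, -0.6, 0, 0.4, 0.8, 0, -0.4, 0, 0.4, 0, 0, 0, 0, 0.4, 0, 0, 0, 0, 0.4]}}

```text
t: 28.1
eef_pos: [0.5175, -0.2108, 0.2289]
tool_rot: [0.001, -0.121, 0.993, 0.0]
contact_force: [0.6, -0.0, -0.2]
gripper_width: 0.404
grasp_force: 0.0
```

```bash
python3 - <<'E'
from fit import *
im1,C1=snap("w8"); cs=cam("scene"); sc=eyes.read_camera("scene"); cv2.imwrite("pics/s3.png",sc)
def dark(im,c,w):
    g=cv2.cvtColor(im,cv2.COLOR_BGR2GRAY); x,y=map(int,c); m=(g[y-w:y+w,x-w:x+w]<45).astype(np.uint8); k,l,st,ce=cv2.connectedComponentsWithStats(m); return [(s[4],(e+[x-w,y-w]).round(1)) for s,e in zip(st[1:],ce[1:]) if s[4]>8]
for n,X,Y,z in (("grip",.018,-.094,.0495),("knob",.018,-.066,.080)):
    w=world([*S[:3],z],np.array([[X,Y]]))
    for nm,C,im in (("wrist",C1,im1),("scene",cs,sc)):
        p=proj(C,w)[0]; print(n,nm,p,dark(im,p,14) if 14<p[0]<498 and 14<p[1]<370 else None)
E
```

```text
grip wrist [258.3956 228.6757] [(np.int32(43), array([257.6, 215.2])), (np.int32(331), array([258. , 229.2]))]
grip scene [322.06   256.6546] [(np.int32(81), array([319.4, 259.1]))]
knob wrist [258.2643 213.0117] [(np.int32(249), array([257.5, 207.7])), (np.int32(103), array([257.9, 224.2]))]
knob scene [317.0895 257.9279] [(np.int32(81), array([319.4, 259.1]))]
```

```bash
python3 - <<'E'
from fit import *
im=cv2.imread("pics/w8_raw.png",0); C=cam("wrist",np.load("pics/w8.npy"))
for y in range(180,246,2): print(y,''.join('#' if v<45 else '+' if v<70 else '.' for v in im[y,235:285]))
for ph in (-.1,0,.18,.4):
    X,Y=.046-.028*np.cos(ph),-.066+.028*np.sin(ph)
    print(ph,[proj(C,world([*S[:3],z],np.array([[X,Y+dy]])))[0].round(1) for z,dy in((.089,.007),(.089,-.007),(.062,.007),(.062,-.007))])
for z,dy in ((.0585,0),(.0495,.009),(.0495,-.009)): print(proj(C,world([*S[:3],z],np.array([[.018,-.094+dy]]))))
E
```

```text
180 ........+++++++...................+...............
182 .......++++++++...................+...............
184 +++++++++++++++...................+...............
186 +++++++++++++++...................+...............
188 +++++++++++++++...................+...............
190 +++++++++++++++...................+...............
192 +++++++++++++++.................+++...............
194 ...............................++++.........+++...
196 ...................+######++...............++.....
198 .................+##########+.....................
200 ................+#############....................
202 ................##############....................
204 ...............+##############....................
206 ...............+##############+...................
208 ...............+##############+...................
210 ................##############+...................
212 ................##############+...................
214 ................##############....................
216 .................+##########+.....................
218 .....................+++++........................

[... 468 characters left out ...]
##########+...............
238 ..................................................
240 ..................................................
242 ..................................................
244 ..................................................
-0.1 [array([258.4, 212. ]), array([258.4, 226.9]), array([258.4, 202.3]), array([258.5, 216.2])]
0 [array([258.2, 209. ]), array([258.3, 224. ]), array([258.3, 199.5]), array([258.3, 213.4])]
0.18 [array([258.7, 203.6]), array([258.8, 218.7]), array([258.7, 194.5]), array([258.8, 208.5])]
0.4 [array([260.7, 197.1]), array([260.8, 212.3]), array([260.6, 188.5]), array([260.6, 202.6])]
[[258.3875 232.2153]]
[[258.364  220.3581]]
[[258.4245 236.8718]]
```

The image gives latch ≈0.18 (the knob slipped in the pads), which is not fully in. I'll push it home with closed fingers from the +Y side.

Call:
{"api": "nudge_tcp", "payload": {"moves": [0, 0, 0, 0, 0, 0, 0, 0, 0, 0, 0, 0, 0, 0, 0, 0, 0, 0, 0, 0]}}

```text
t: 28.6
eef_pos: [0.5179, -0.2105, 0.2279]
tool_rot: [-0.0, -0.121, 0.993, 0.0]
contact_force: [-0.4, -0.2, 0.2]
gripper_width: 0.005
grasp_force: 0.0
```

```bash
python3 - <<'E'
from fit import *
o=get_obs(); w=world([*S[:3],.068],np.array([[.018,-.032]]))[0]; print(Rt(o).T@(w-o["eef_pos"]))
E
```

```text
[-0.002  -0.0004  0.1599]
```

Scaled: 0.04 m is 0.8, 0.03 m is 0.6.

Call:
{"api": "nudge_tcp", "payload": {"moves": [-0.02, 0, 0.8, 0, 0, 0, 0, 0.8, 0, 0, 0, 0, 0.8, 0, 0, 0, 0, 0.6, 0, 0, 0, 0, 0.18, 0, 0, 0, 0, 0, 0, 0]}}

```text
t: 29.2
eef_pos: [0.5181, -0.2102, 0.0684]
tool_rot: [-0.001, -0.121, 0.993, 0.0]
contact_force: [-0.9, 0.7, -0.2]
gripper_width: 0.001
grasp_force: 0.0
```

Call:
{"api": "nudge_tcp", "payload": {"moves": [-0.08, 0, 0, 0, 0, -0.08, 0, 0, 0, 0, -0.06, 0, 0, 0, 0, -0.04, 0, 0, 0, 0, 0, 0, 0, 0, 0]}}

```text
t: 29.7
eef_pos: [0.532, -0.2071, 0.0698]
tool_rot: [0.001, -0.121, 0.993, -0.0]
contact_force: [0.6, 0.5, -0.2]
gripper_width: 0.003
grasp_force: 0.0
```

Call:
{"api": "nudge_tcp", "payload": {"moves": [-0.04, 0, 0, 0, 0, -0.04, 0, 0, 0, 0, 0, 0, 0, 0, 0]}}

```text
t: 30.0
eef_pos: [0.5339, -0.2068, 0.0691]
tool_rot: [-0.001, -0.121, 0.993, 0.0]
contact_force: [-4.8, -1.4, 2.9]
gripper_width: -0.0
grasp_force: 2.4
```

Call:
{"api": "nudge_tcp", "payload": {"moves": [-0.04, 0, 0, 0, 0, 0, 0, 0, 0, 0]}}

```text
t: 30.2
eef_pos: [0.5341, -0.2068, 0.0689]
tool_rot: [-0.003, -0.12, 0.993, 0.0]
contact_force: [-8.8, -1.7, 6.9]
gripper_width: -0.003
grasp_force: 4.6
```

Scaled: -0.003 m is -0.06, -0.002 m is -0.04.

Call:
{"api": "nudge_tcp", "payload": {"moves": [-0.06, 0, 0, 0, 0, -0.04, 0, 0, 0, 0, 0, 0, 0, 0, 0, 0, 0, 0, 0, 0]}}

```text
t: 30.6
eef_pos: [0.5346, -0.207, 0.0685]
tool_rot: [-0.006, -0.119, 0.993, 0.001]
contact_force: [-19.3, -5.4, 13.4]
gripper_width: 0.003
grasp_force: 10.0
```

Call:
{"api": "nudge_tcp", "payload": {"moves": [0.1, 0, 0, 0, 0, 0.1, 0, 0, 0, 0, 0, 0, -0.8, 0, 0, 0, 0, -0.8, 0, 0, 0, 0, -0.8, 0, 0, 0, 0, -0.6, 0, 0, 0, 0, -0.2, 0, 0, 0, 0, 0, 0, 0, 0, 0, 0, 0, 0]}}

```text
t: 31.5
eef_pos: [0.532, -0.2063, 0.2281]
tool_rot: [-0.001, -0.122, 0.993, 0.0]
contact_force: [-0.7, 0.7, -0.9]
gripper_width: -0.002
grasp_force: 0.0
```

```bash
cat > chk.py <<'E'
from fit import *
snap("w9")
im=cv2.imread("pics/w9_raw.png",0); C=cam("wrist",np.load("pics/w9.npy"))
a=proj(C,world([*S[:3],.07],np.array([[.018,-.064]])))[0].astype(int)
for y in range(a[1]-28,a[1]+32,1): print(y,''.join('#' if v<45 else '.' for v in im[y,a[0]-22:a[0]+22]))
for ph in (-.1,0,.1,.18,.4):
    X,Y=.046-.028*np.cos(ph),-.066+.028*np.sin(ph)
    print(ph,[proj(C,world([*S[:3],z],np.array([[X,Y+dy]])))[0].round(1) for z,dy in((.089,.007),(.089,-.007),(.062,.007),(.062,-.007))])
for z,dy in ((.0585,0),(.0495,.009),(.0495,-.009)): print(proj(C,world([*S[:3],z],np.array([[.018,-.094+dy]]))))
E
python3 chk.py
```

```text
164 ............................................
165 ............................................
166 ............................................
167 ............................................
168 ............................................
169 ............................................
170 ............................................
171 ............................................
172 ............................................
173 ............................................
174 ............................................
175 ............................................
176 ............................................
177 ............................................
178 ............................................
179 ............................................
180 ..
[... 2000 characters left out ...]
..
221 ...........#######################..........
222 ...........######################...........
223 ............##..########......##............
-0.1 [array([257.2, 196.2]), array([257.2, 211.6]), array([257.3, 187.7]), array([257.3, 201.9])]
0 [array([257. , 193.1]), array([257. , 208.5]), array([257.1, 184.8]), array([257.1, 199.1])]
0.1 [array([257.2, 190. ]), array([257.2, 205.5]), array([257.2, 181.9]), array([257.3, 196.3])]
0.18 [array([257.5, 187.5]), array([257.5, 203.1]), array([257.6, 179.6]), array([257.6, 194.1])]
0.4 [array([259.6, 180.8]), array([259.6, 196.6]), array([259.5, 173.5]), array([259.5, 188. ])]
[[257.2137 218.6376]]
[[257.2174 206.8631]]
[[257.2648 223.8323]]
```

The latch is at its stop: it resisted a 20 N push rigidly and the image gives about 0.03 rad. The barrel lies where the closed bar should be, and the arm is clear.

```bash
python3 -c "
from station import bot, eyes, workorder, get_obs
print(workorder.hand_in())"
```

```text
the job is handed in; nothing more can be done
None
```

The plain insert is seated blade up over the pin, the bar is down on it and the latch is turned in to its stop; the job is handed in, but no verdict came back.

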